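Hold the new cooling fan against its gasket for screwing

ROBOT

A 6-joint arm with a two-finger parallel gripper is mounted at the origin on the work surface. World frame = base frame: x ahead of the robot, y to its left, z up, the work surface at z = 0. Lengths are in m, angles in rad, forces in N, time in s.
With the tool pointing down it reaches from about 0.35 to 0.775 m from the base axis. Payload 5.5 kg.
Tool frame: the origin (TCP) lies on the centre line of the jaws, within the pads' length; the fingertips stand 11 mm ahead of it and the grasp point (between the pads) lies 8 mm behind it (env.tip_extent is the distance from the TCP to the fingertips, in m); z points along the fingers, y is the line along which they close (so a half turn about z gives the same grasp; the last joint's range is limited). The gripper opens to 85 mm and grips with 20 to 120 N. Pads are 22 mm wide; open, the fingers measure 114 mm over their backs; the gripper's body (76 mm by 85 mm) begins 54 mm behind the grasp point. The pads swing forward as they close: fully open they stand 13 mm farther back than shut.
Start: joints at [-1.45, 0.313, 0.046, 1.304, 0, 1.431], TCP at [0.148, -0.556, 0.242] pointing down, gripper open.
Joint ranges: [-2.76, 2.76], [-0.86, 1.69], [-1.03, 1.26], [-2.2, 2.34], [-1.47, 1.5], [-3.14, 3.14]. Speed limits (rad/s): [2.57, 2.57, 3.14, 3.14, 3.14, 3.14].

INTERFACE

Orientations are given as a unit quaternion [w, x, y, z].
In Python, from workcell import env gives the robot as it stands.
- The arm moves only by the shell command python3 -m jog 'ROWS' [FORCE]. ROWS is JSON, a list of rows, each a list of 5 numbers: the gripper's target within -1 to 1 (shut at 1, half-way at 0, fully open at -1), then the shift along the tool's x, y, z in m, then the turn about the tool's z in degrees. In form: [[fingers, tx, ty, tz, turn], ...]. A call has 1 to 5 rows; each row shifts and turns the commanded pose from where the row before left it, along the tool's axes as they then stand; what a row does not reach is not made up. A row lasts 1/12 s, in which the tool goes at most 41.7 mm and 7.16 degrees, less where a joint would pass 70% of its speed; a pose out of reach is approached as far as the arm can. A call is refused whole if a number of a shift passes 0.0417 or a number of a turn 7.16, either way. A call with a gripper value outside its range is refused whole. The fingers move at their own pace and stop on an object; FORCE is the grip in N (left out, the last holds). Time passes only in rows, so rows that do not move let the fingers close. It gives the time, the measured TCP pose, the force, the opening and the grip force at its end, in the units of the state.
- env.get_state(): the state, without advancing time (a new reading comes with each control period).
- env.read_camera(name): name is "scene" or "top"; returns a dict with "img" (384x512x3 uint8, red, green, blue), "fov_y" (degrees; the focal length in pixels is half the picture's height over the tangent of half this angle, whatever the lens; pixels are square), "cx", "cy" (the principal point, pixels), "T" (4x4, takes a point from camera to world coordinates). Camera axes: x right, y up, looking along -z (the intrinsics and any distortion apply to the point x, -y, -z); pixel columns grow to the right and rows downward; lengths in m; the calibration is good to about 2 mm. A picture is of the moment at which its call begins. There is no depth.
- env.hand_in(): hands the job in; it is judged then, once.
The state is a dict: "clock": time; "joint_pos": joint angles; "qvel": joint speeds; "tau": joint torques, N m; "tcp_pos": TCP position; "orientation": TCP orientation; "wrist_force": force on the tool from outside, world axes, zero at the start; "ft_torque": the same for the moment, N m; "finger_gap": finger opening in m; "grip_force": force on a finger pad.
Only numpy, scipy, OpenCV 4.12 (cv2) and the standard library are available. Lean on these libraries where they do the work, as an engineer would, in place of code of your own. Each camera call takes 0.05 s, during which the arm holds its last target. There are 200 camera calls.

TASK

The power unit on the bench is open and needs its new cooling fan: take the larger of the two fans that stand on the bench mat, lower it into the open case and press its strut side flat against the sponge gasket on the inside of the rear panel, upright and lined up with the fan opening, so that a colleague can drive the screws from behind. Push straight at the panel with a steady 10 N or so (5 to 15 N; never 40 N, which would bend the panel), keep that push up for three seconds, and finish while still gripping the fan and pushing: do not let go. Leave the smaller fan and the other things on the bench where they are.

Things in the scene. Friction and masses are not known exactly. Their poses are not given: they have to be found in the camera images.
- fan_center (a point): centre of the larger fan, half-way up: black square axial fan 60 x 60 mm, 25 mm thick (x), flat sides, about 90 g, loose, standing on its edge (centre 30 mm above the mat). x along the axle, out of the strut side (the face with four thin arms to the hub); y across its 60 mm width, the way to grip it; z up. Starts with x within 35 degrees of straight ahead.
- fan_struts (a point): centre of the larger fan's strut-side face, 12.5 mm along x from the fan's centre, same axes; this face goes against the gasket
- fan: the larger fan; origin at the centre of its underside, same axes as its centre
- chassis: the open power unit: fixed sheet-metal case, no cover, 250 mm deep (x), 260 wide (y), wall tops 96 mm above the mat. Origin: centre of its underside, on the mat. x points from the dark front panel with knobs to the bare rear panel, y left, z up. Floor 10 mm above the mat; only floor within 60 mm in front of the gasket and 50 mm either side of the fan's centre; nothing inside is over 62 mm high.
- fan_seat (a point): centre of the front face of the uncompressed gasket, where the centre of the fan's strut side goes at first touch; axes as the chassis: x is the direction to push (into the rear panel), y left, z up. In the chassis frame it lies at x 117, y 42, z 54 mm. The case's left wall is 86 mm to its left, the panel's top edge 42 mm above it.
- gasket: dark grey square sponge gasket 62 mm outside, 50 mm inside, 6 mm thick, round the fan opening on the inside of the rear panel. Origin at the centre of its front face, axes as the chassis. It springs back: it gives about 1 mm for every 3.3 N of push (10 N: 3 mm) and is flat after 5.5 mm, where the panel's rigid sheet stops it.
- small_fan: a smaller black fan, 40 x 40 x 20 mm, standing on its edge; not for this unit. Origin at the centre of its underside
- screw_dish: round steel dish of screws, 76 mm across and 18 mm high; origin at the centre of its underside
- parts_box: grey open parts box with compartments, 160 x 110 x 35 mm; origin at the centre of its underside
- multimeter: dark grey multimeter lying flat, 180 x 85 x 45 mm; origin at the centre of its underside
- screwdriver: screwdriver lying flat behind the unit, for the colleague
- contact_spray: plain metal spray can standing upright, 52 mm across, 150 mm high; origin at the centre of its underside
- tape_roll: roll of dark tape lying flat, 70 mm across, 19 mm high; origin at the centre of its underside
Not all that is in view belongs to the job. What is shaped like the fan but pink is not meant.

How it is judged:
On the way, in this order (a step that is already met when the one before it is completed fails the run):
1. the larger fan is lifted clear of the bench (height (world z) of fan_center above 0.09 m), for 0.1 s.
2. the fan is pressed on the gasket with 5 to 15 N, lined up, for two seconds on end (contact force between fan and gasket between 5 and 15 N and contact force between fan and the fingers above 1 N and x of fan_struts in the frame of fan_seat above -0.004 m and y of fan_center in the frame of fan_seat between -0.004 and 0.004 m and z of fan_center in the frame of fan_seat between -0.004 and 0.004 m and angle between the x axis of fan and the x axis of chassis, either way round below 0.07 rad and angle between the z axis of fan and the z axis of chassis, either way round below 0.07 rad), for 2 s.
At the end, for the whole second after the job is handed in: the fan is still gripped and presses on the gasket with 5 to 15 N, its strut side against the gasket, its centre within 4 mm sideways and in height of the middle of the opening, flat and upright within 4 degrees, resting on nothing else (all of step 2); the arm keeps its last pose, push and grip.
It fails at once if the fan is forced against the unit with more than 40 N (contact force between fan and chassis above 40 N).
It fails at once if the smaller fan or another loose thing on the bench is moved by more than 20 mm (distance of any of small_fan, screw_dish, parts_box, multimeter, screwdriver, contact_spray, tape_roll from where it was at the start of the episode above 0.02 m).
It also fails if it takes over 51 s, if anything falls off the work surface, if the arm or the gripper's body presses on something with over 40 N, if the wrist force passes 120 N, or if a joint passes its speed limit or range.

## Working session

There is one attempt and no reset: what is moved stays moved. The work goes in short steps, Python scripts to look and compute and a shell command to move; the robot and the scene stay as the last step left them, time stands still between calls to the robot, and variables do not carry over. Pictures are saved under pics/ and viewed, at most 10 in all, crops included, and the job is handed in when it is done.

```bash
ls; mkdir -p pics
cat > h.py <<'E'
import numpy as np, cv2
from workcell import env
def cam(n): 
    c=env.read_camera(n); return c
def K(c):
    f=c["img"].shape[0]/2/np.tan(np.radians(c["fov_y"])/2)
    return np.array([[f,0,c["cx"]],[0,f,c["cy"]],[0,0,1]])
def ray(c,u,v):
    k=K(c); d=np.array([(u-k[0,2])/k[0,0],-(v-k[1,2])/k[0,0],-1.])
    T=np.array(c["T"]); return T[:3,3],T[:3,:3]@d
def onz(c,u,v,z):
    o,d=ray(c,u,v); return o+d*(z-o[2])/d[2]
def proj(c,p):
    T=np.array(c["T"]); q=T[:3,:3].T@(np.array(p)-T[:3,3]); k=K(c)
    return k[0,2]+k[0,0]*q[0]/-q[2], k[1,2]-k[0,0]*q[1]/-q[2]
def save(n,img,s=1): cv2.imwrite(n,cv2.resize(img[...,::-1],None,fx=s,fy=s,interpolation=cv2.INTER_CUBIC))
E
python3 - <<'E'
from h import *
for n in("scene","top"):
    c=cam(n); save(f"pics/{n}0.png",c["img"],1.5); print({k:v for k,v in c.items() if k!="img"}); np.save(n+"0.npy",c,allow_pickle=True)
print(env.get_state(),env.tip_extent)
E
```

```text
pics
{'fov_y': 54.348742618808224, 'cx': 249.24519482841166, 'cy': 191.91567855416096, 'T': array([[-0.68438145, -0.54541391,  0.48388603,  1.07403079],
       [ 0.72904566, -0.52162703,  0.44316776,  0.52671508],
       [ 0.01069818,  0.65607081,  0.75462351,  0.91186496],
       [ 0.        ,  0.        ,  0.        ,  1.        ]])}
{'fov_y': 57.6950686862606, 'cx': 254.25937721755687, 'cy': 191.99809766890033, 'T': array([[ 0.00927531,  0.9936415 , -0.11220756,  0.3963053 ],
       [-0.99964289,  0.01202612,  0.02386337,  0.05081495],
       [ 0.02506105,  0.11194615,  0.99339821,  1.41184499],
       [ 0.        ,  0.        ,  0.        ,  1.        ]])}
{'clock': 0.1, 'joint_pos': array([-1.44958823e+00,  3.13936099e-01,  4.51227506e-02,  1.30361004e+00,
        2.11472666e-05,  1.43121276e+00]), 'qvel': array([-0.00032942, -0.00064177,  0.00063356, -0.00178352,  0.00013674,
       -0.00055837]), 'tau': array([ 1.97687601e-03, -4.81725204e+01,  2.99243402e+01,  1.27571222e-02,
       -1.43459451e-04, -1.28473965e-05]), 'tcp_pos': array([ 0.14821495, -0.55512838,  0.24150422]), 'orientation': array([-8.13401559e-04,  9.91510176e-01,  1.30026572e-01,  1.80476031e-05]), 'wrist_force': array([ 0.43886588, -0.48829056, -1.14209644]), 'ft_torque': array([-0.06649587,  0.03551063, -0.02110751]), 'grip_force': 0.0, 'finger_gap': 0.08505299148533292} 0.011
```

View pics/scene0.png

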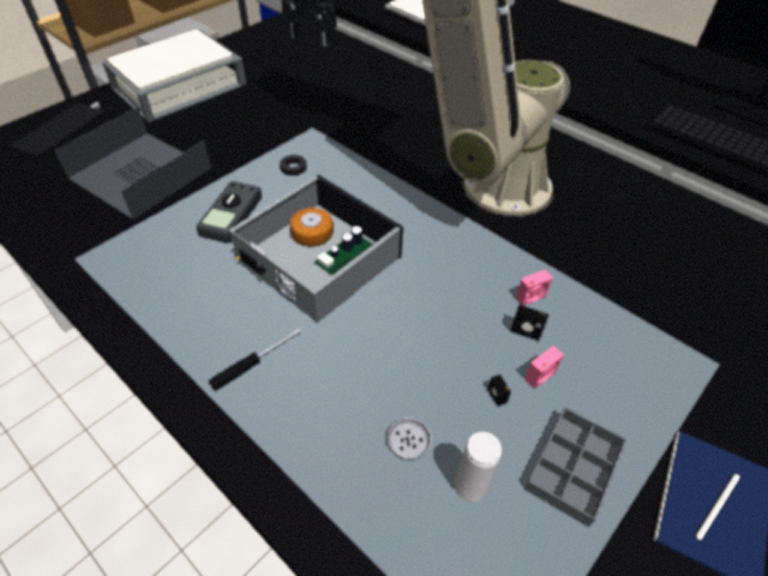

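View pics/top0.png

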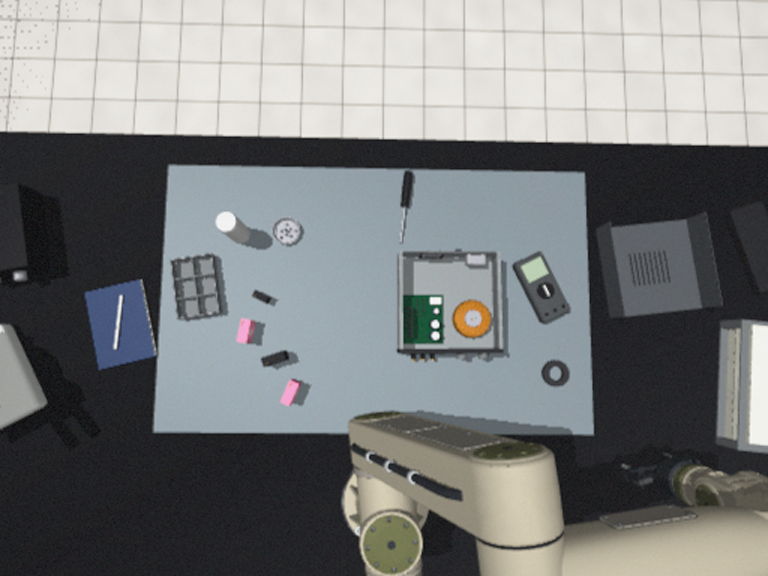

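The scene shows these candidates for "the larger fan", as pixels in the 1.5x views (top / scene):
- Black, (276,358) / (530,322): larger, and my choice.
- Black, (264,297) / (499,390): the small fan.
- Pink, (245,331) and (290,392) in top: not meant.

The case rear panel faces +x (up in the top view). The dark gasket is near (430,256) in top.

Run:
```python
from h import *
t=np.load("top0.npy",allow_pickle=True).item(); s=np.load("scene0.npy",allow_pickle=True).item()
a=cv2.resize(t["img"][180:280,140:240],None,fx=4,fy=4,interpolation=cv2.INTER_CUBIC)
b=cv2.resize(t["img"][155:255,255:355],None,fx=4,fy=4,interpolation=cv2.INTER_CUBIC)
save("pics/crop1.png",np.hstack([a,b]))
for n,c,win in(("top",t,(140,180,240,280)),("scene",s,(310,190,390,280))):
    x0,y0,x1,y1=win; im=c["img"][y0:y1,x0:x1]
    m=(im.max(2)<60).astype(np.uint8)
    N,l,st,ce=cv2.connectedComponentsWithStats(m)
    for i in range(1,N):
        if st[i,4]>25:
            ct=max(cv2.findContours((l==i).astype(np.uint8),0,2)[0],key=len)
            print(n,st[i],ce[i]+[x0,y0],cv2.minAreaRect(ct+np.array([x0,y0])), onz(c,*(ce[i]+[x0,y0]),.045))
```

```text
top [30 14 10  8 33] [174.72727273 197.81818182] ((174.1494903564453, 197.78866577148438), (10.66113567352295, 3.5537116527557373), 23.962486267089844) [0.52397935 0.32941334 0.045     ]
top [35 54 17 10 85] [183.8        238.31764706] ((183.1837921142578, 238.59727478027344), (5.367067813873291, 17.05698013305664), 72.89727020263672) [0.36702149 0.28903508 0.045     ]
scene [ 30  14  25  23 307] [351.9771987  214.27035831] ((351.97259521484375, 214.73973083496094), (20.36515998840332, 18.024337768554688), 20.556047439575195) [0.37335529 0.29464466 0.045     ]
scene [ 15  61  15  19 178] [331.94382022 259.83146067] ((331.9150695800781, 260.04718017578125), (17.871658325195312, 11.461173057556152), 60.945396423339844) [0.54064583 0.34044853 0.045     ]
```

View pics/crop1.png

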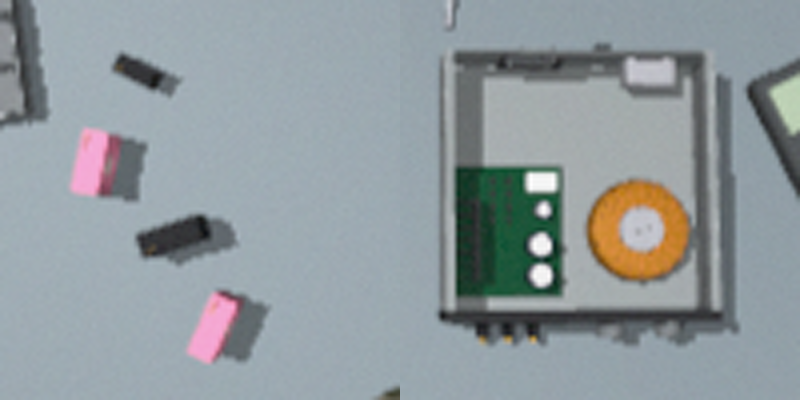

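The crop shows the black fan at about (175,235) in crop pixels, 17 px long (63 mm), turned roughly 17 degrees. The smaller one at (140,70) is 10.7 px long (40 mm), so the choice holds. The case rim runs from (441,52) to (714,318), and the gasket and fan opening sit at the rear-left, near (530,60).

Run:
```python
from h import *
np.set_printoptions(precision=4,suppress=True)
t=np.load("top0.npy",allow_pickle=True).item(); s=np.load("scene0.npy",allow_pickle=True).item()
# fan: hull centroids, triangulate
R=[]
for c,(x0,y0,x1,y1) in((t,(165,225,200,250)),(s,(335,200,370,232))):
    k=8; im=cv2.resize(c["img"][y0:y1,x0:x1],None,fx=k,fy=k,interpolation=cv2.INTER_CUBIC)
    for th in(50,65,80):
        m=(im.max(2)<th).astype(np.uint8)
        ct=max(cv2.findContours(m,0,2)[0],key=cv2.contourArea); h=cv2.convexHull(ct)
        M=cv2.moments(h); u=(M['m10']/M['m00']+.5)/k-.5+x0; v=(M['m01']/M['m00']+.5)/k-.5+y0
        rc=cv2.minAreaRect(h); print(th,u,v,np.array(rc[1])/k,rc[2],onz(c,u,v,.03))
        if th==65: R.append(ray(c,u,v)); 
        if th==65 and c is t:
            p=cv2.boxPoints(rc)/k+[x0,y0]; P=np.array([onz(c,*q,.06)[:2] for q in p]); 
            e=[P[1]-P[0],P[2]-P[1]]; e=max(e,key=np.linalg.norm); print("len",np.linalg.norm(e),"yaw of x", (np.degrees(np.arctan2(e[1],e[0]))%180)-90)
(o1,d1),(o2,d2)=R
x=np.linalg.lstsq(np.c_[d1,-d2],o2-o1,rcond=None)[0]; print("tri",o1+d1*x[0],o2+d2*x[1])
# top profiles for chassis
g=t["img"].astype(int).sum(2)/3
for r in((172,188),(190,205),(205,220),(220,232)): print(r,"L",g[r[0]:r[1],260:272].mean(0).round(),"R",g[r[0]:r[1],326:342].mean(0).round())
for r in((270,280),(300,308),(322,330)): print(r,"rear",g[162:178,r[0]:r[1]].mean(1).round(),"front",g[228:242,r[0]:r[1]].mean(1).round())
for q in((236,240),(316,290),(403,228),(320,180)): print("scene corner",onz(s,q[0]/1.5,q[1]/1.5,.096))
for q in((265.2,167.9),(333.4,167.9),(335.5,234.5),(265.2,234.5)): print("top corner",onz(t,*q,.096))
save("pics/sc.png",s["img"][110:215,145:280],5.9)
```

```text
50 189.86169543329737 236.58865965480044 [5.3898 3.1027] 70.34617614746094 [0.3736 0.2682 0.03  ]
65 183.46513246823466 238.6831508515815 [ 5.8897 17.3925] 71.56504821777344 [0.3653 0.2929 0.03  ]
len 0.06580433654555971 yaw of x 19.024080683739243
80 183.5145734823518 238.71884403209629 [ 6.5267 17.9257] 72.29956817626953 [0.3651 0.2927 0.03  ]
50 352.078431372549 214.74602588411676 [20.3464 17.9825] 19.698619842529297 [0.3625 0.2918 0.03  ]
65 352.0332028836251 214.6713225197391 [21.1442 18.625 ] 20.018760681152344 [0.3624 0.2916 0.03  ]
80 351.7439603460251 214.53413919934331 [22.8339 19.3646] 20.78485870361328 [0.3626 0.2907 0.03  ]
tri [0.3653 0.2923 0.0335] [0.3652 0.2925 0.0335]
(172, 188) L [163. 162. 162. 162. 149. 110. 159. 169. 147. 109. 108. 107.] R [158. 147. 104.  90.  95. 126. 169. 161. 109. 105. 107. 122. 156. 156.
 155. 148.]
(190, 205) L [164. 164. 163. 163. 153. 116. 144. 169. 136.  71.  70.  69.] R [168. 162. 129.  91.  90. 110. 155. 162. 136.  99.  98. 109. 139. 157.
 157. 156.]
(205, 220) L [164. 164. 164. 164. 153. 118. 151. 174. 150.  39.  40.  39.] R [122. 12
[... 369 characters left out ...]
.  59.  60.  72.  96. 108. 126. 145. 159.]
(300, 308) rear [157. 157. 157. 150. 127. 117. 104.  77.  77.  99. 111. 106. 134. 162.
 169. 169.] front [171. 172. 171. 154. 105.  56.  56.  64.  94. 111. 132. 153. 160. 160.]
(322, 330) rear [155. 156. 156. 156. 156. 140. 102.  87.  97. 104. 112. 117. 126. 133.
 126. 119.] front [163. 164. 163. 145.  99.  55.  58.  83. 103. 108. 112. 112. 126. 150.]
scene corner [ 0.6526 -0.2491  0.096 ]
scene corner [ 0.6315 -0.0289  0.096 ]
scene corner [ 0.3851 -0.0231  0.096 ]
scene corner [ 0.3961 -0.2684  0.096 ]
top corner [ 0.6384 -0.0219  0.096 ]
top corner [ 0.642  -0.2849  0.096 ]
top corner [ 0.3874 -0.2887  0.096 ]
top corner [ 0.385  -0.0233  0.096 ]
```

View pics/sc.png

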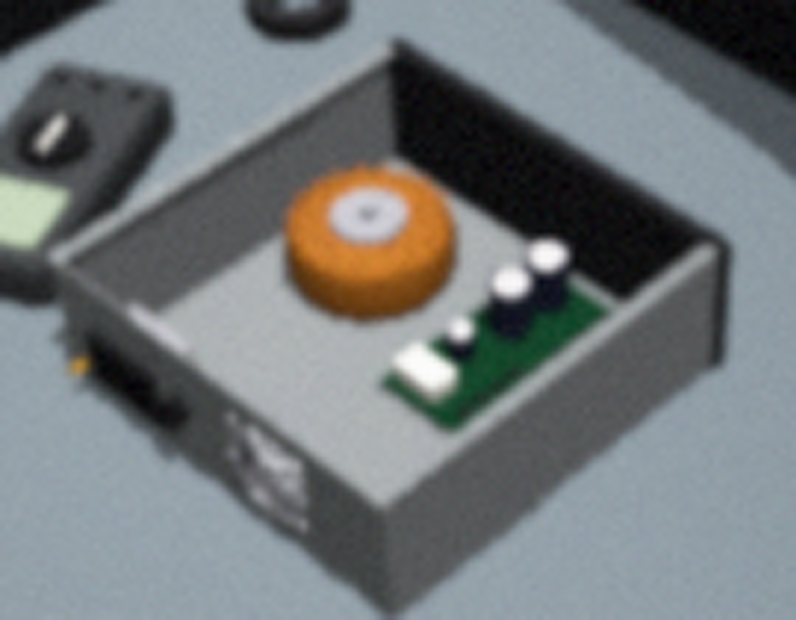

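The scene crop shows the rear-left rim corner at crop (385,500), the rear-right at (58,255) and the front-left at (722,245). The fan grille on the rear panel is near (268,470). The fan triangulates to (0.365, 0.2925, 0.0335), which agrees with its known centre height of 0.03.

Run:
```python
from h import *
np.set_printoptions(precision=4,suppress=True)
t=np.load("top0.npy",allow_pickle=True).item(); s=np.load("scene0.npy",allow_pickle=True).item()
L=[onz(t,265.65,179.5,.096),onz(t,265.9,225.5,.096)]; Rr=[onz(t,333.55,179.5,.096),onz(t,334.8,225.5,.096)]
print(L,Rr); 
for a in(L,Rr): d=a[0]-a[1]; print("yaw",np.degrees(np.arctan2(d[1],d[0])))
print("width",np.array(L)-np.array(Rr))
sc=lambda u,v:((u+.5)/5.9-.5+145,(v+.5)/5.9-.5+110)
C={}
for n,q,z in(("RL",(385,503),.096),("RR",(55,257),.096),("FLpanel",(728,245),.096),("RLbot",(392,615),0)):
    C[n]=onz(s,*sc(*q),z); print(n,C[n])
g=t["img"].astype(int).sum(2)/3
for c0 in(270,285,300,312,326): print(c0,[onz(t,c0,r,.096)[0].round(4) for r in(167,168,169)],g[160:176,c0-4:c0+4].mean(1).round())
for q in((265.5,167.5),(333.4,167.5),(335,234.5)): print(onz(t,*q,.096))
o1,d1=ray(t,265.5,167.5);o2,d2=ray(s,*sc(385,503))
x=np.linalg.lstsq(np.c_[d1,-d2],o2-o1,rcond=None)[0]; print("tri RL",o1+d1*x[0],o2+d2*x[1])
o1,d1=ray(t,333.3,167.5);o2,d2=ray(s,*sc(55,257))
x=np.linalg.lstsq(np.c_[d1,-d2],o2-o1,rcond=None)[0]; print("tri RR",o1+d1*x[0],o2+d2*x[1])
```

```text
[array([ 0.5935, -0.0239,  0.096 ]), array([ 0.4186, -0.0258,  0.096 ])] [array([ 0.5969, -0.2847,  0.096 ]), array([ 0.4211, -0.2866,  0.096 ])]
yaw 0.6302353344816962
yaw 0.6134927179733513
width [[-0.0034  0.2609 -0.    ]
 [-0.0025  0.2608  0.    ]]
RL [ 0.6371 -0.0265  0.096 ]
RR [ 0.6409 -0.2818  0.096 ]
FLpanel [ 0.3835 -0.0274  0.096 ]
RLbot [ 0.6354 -0.0326  0.    ]
270 [np.float64(0.6421), np.float64(0.6383), np.float64(0.6344)] [158. 152. 151. 160. 160. 160. 162. 146. 113. 102. 105. 123. 131. 126.
 125. 126.]
285 [np.float64(0.643), np.float64(0.6391), np.float64(0.6352)] [159. 159. 159. 159. 159. 160. 158. 138.  96.  80.  84.  69.  80. 103.
 129. 160.]
300 [np.float64(0.6438), np.float64(0.6399), np.float64(0.636)] [157. 157. 157. 157. 158. 158. 154. 138. 103.  76.  76.  93. 107. 106.
 117. 149.]
312 [np.float64(0.6444), np.float64(0.6405), np.float64(0.6366)] [156. 157. 156. 156. 158. 157. 156. 141. 103. 106. 139. 153. 156. 158.
 166. 159.]
326 [np.float64(0.6452), np.float64(0.6413), np.float64(0.6373)] [154. 156. 155. 156. 156. 156. 156. 140. 102.  87.  97. 104. 112. 117.
 126. 133.]
[ 0.64  -0.023  0.096]
[ 0.6436 -0.2849  0.096 ]
[ 0.3874 -0.2868  0.096 ]
tri RL [ 0.6391 -0.0228  0.1006] [ 0.6396 -0.0233  0.1007]
tri RR [ 0.6434 -0.2842  0.0971] [ 0.6409 -0.2818  0.096 ]
```

```bash
for i in 1 2; do python3 -m jog '[[-1,0.031,-0.018,0,0],[-1,0.031,-0.018,0,0],[-1,0.031,-0.018,0,0],[-1,0.031,-0.018,0,0],[-1,0.031,-0.018,0,0]]' | tail -1; done
python3 -m jog '[[-1,0.031,-0.018,0,0],[-1,0.030,-0.019,0,0],[-1,0.003,-0.034,0,0],[-1,0.003,-0.034,0,-2],[-1,0.003,-0.034,0,-2]]'
python3 -m jog '[[-1,0.003,-0.034,0,0],[-1,0.003,-0.034,0,0],[-1,0.003,-0.034,0,0],[-1,0.003,-0.034,0,0],[-1,0.003,-0.034,0,0]]'
```

```text
grip_force: 0.0
grip_force: 0.0
clock: 1.35
tcp_pos: [0.4318, -0.1479, 0.2415]
orientation: [-0.0, 0.986, 0.166, -0.001]
wrist_force: [0.4, 0.3, 0.4]
finger_gap: 0.0855
grip_force: 0.0
clock: 1.77
tcp_pos: [0.39, 0.0175, 0.242]
orientation: [-0.0, 0.986, 0.164, -0.0]
wrist_force: [1.3, 0.2, -0.7]
finger_gap: 0.0853
grip_force: 0.0
```

```bash
python3 -m jog '[[-1,0.008,-0.033,0,0],[-1,0.008,-0.033,0,0],[-1,0.008,-0.033,0,0],[-1,0.008,-0.033,0,0],[-1,0.008,-0.033,0,0]]' >/dev/null
python3 -m jog '[[-1,0.008,-0.033,0.02,0],[-1,0.004,-0.02,0.03,0],[-1,0,0,0.03,0],[-1,0,0,0,0],[-1,0,0,0,0]]'
python3 - <<'E'
from h import *
st=env.get_state(); p=st["tcp_pos"]; q=st["orientation"]; yaw=2*np.arctan2(q[2],q[1]); print(p,np.degrees(yaw))
d=np.array([.362,.2915])-p[:2]; print("tx",d@[np.cos(yaw),np.sin(yaw)],"ty",d@[np.sin(yaw),-np.cos(yaw)])
E
```

```text
clock: 2.6
tcp_pos: [0.3726, 0.2245, 0.1612]
orientation: [-0.005, 0.985, 0.174, -0.003]
wrist_force: [0.0, 0.1, 0.3]
finger_gap: 0.0857
grip_force: 0.0
[0.372566   0.2244935  0.16117332] 20.019706624722907
tx 0.013011681738953807 ty -0.06657482360340201
```

```bash
python3 -m jog '[[-1,0.004,-0.022,0.013,0],[-1,0.004,-0.022,0.013,0],[-1,0.005,-0.022,0.014,0],[-1,0,0,0,0],[-1,0,0,0,0]]'
python3 - <<'E'
from h import *
st=env.get_state(); p=st["tcp_pos"]; q=st["orientation"]; yaw=2*np.arctan2(q[2],q[1]); print(p,np.degrees(yaw))
d=np.array([.362,.2915])-p[:2]; print("tx",d@[np.cos(yaw),np.sin(yaw)],"ty",d@[np.sin(yaw),-np.cos(yaw)])
a=cam("scene")["img"][170:250,310:400]; b=cam("top")["img"][200:280,145:235]
save("pics/ab.png",np.hstack([a,b]),4.4)
E
```

```text
clock: 3.02
tcp_pos: [0.3774, 0.2567, 0.1251]
orientation: [-0.02, 0.98, 0.196, -0.004]
wrist_force: [-0.3, -0.3, 0.8]
finger_gap: 0.0855
grip_force: 0.0
[0.37739995 0.25672934 0.12507635] 22.61603608460355
tx -0.0008445475807825273 ty -0.038018993675955765
```

View pics/ab.png

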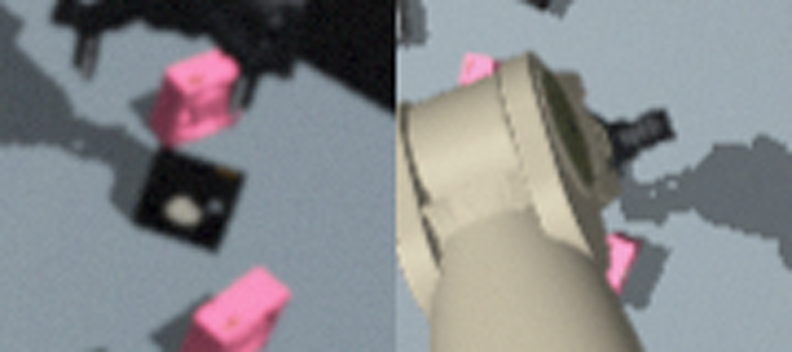

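The left half shows the large fan at (190,205), axle yaw as estimated. The gripper has stopped short and the tool is tilting and twisting, which looks like a joint limit.

```bash
python3 -c "
from h import *
print(env.get_state()['joint_pos'].round(3))"; python3 -m jog '[[-1,0,0.02,-0.02,7],[-1,0,0.02,-0.02,7],[-1,0,0,-0.02,7],[-1,0,0,0,7],[-1,0,0,0,7]]';  python3 -c "
from h import *
print(env.get_state()['joint_pos'].round(3))"
```

```text
[ 0.394  0.155 -0.46   0.955  0.041  3.141]
clock: 3.53
tcp_pos: [0.4044, 0.0901, 0.1848]
orientation: [-0.067, 0.997, -0.036, -0.018]
wrist_force: [1.1, -1.4, -0.2]
finger_gap: 0.0852
grip_force: 0.0
[-0.07   0.049 -0.43   1.132  0.133  3.141]
```

```bash
R='x'; for i in 1 2 3 4 5; do python3 -m jog '[[-1,0,0,0,-7],[-1,0,0,0,-7],[-1,0,0,0,-7],[-1,0,0,0,-7],[-1,0,0,0,-7]]' | grep -E 'tcp|orient'; done; python3 -m jog '[[-1,0,0,0,-7],[-1,0,0,0,-7],[-1,0,0,0,-7],[-1,0,0,0,0],[-1,0,0,0,0]]'; python3 -c "
from h import *
print(env.get_state()['joint_pos'].round(3))"
```

```text
tcp_pos: [0.4028, 0.0912, 0.1833]
orientation: [-0.07, 0.961, 0.269, 0.001]
tcp_pos: [0.4027, 0.0915, 0.1832]
orientation: [-0.066, 0.835, 0.546, 0.022]
tcp_pos: [0.4027, 0.0915, 0.1832]
orientation: [-0.056, 0.632, 0.772, 0.041]
tcp_pos: [0.4027, 0.0915, 0.1832]
orientation: [-0.041, 0.371, 0.926, 0.056]
tcp_pos: [0.4027, 0.0915, 0.1832]
orientation: [-0.023, 0.075, 0.995, 0.066]
clock: 6.03
tcp_pos: [0.4027, 0.0916, 0.1828]
orientation: [-0.011, -0.103, 0.992, 0.069]
wrist_force: [-0.5, -0.3, -0.4]
finger_gap: 0.0855
grip_force: 0.0
[-0.066  0.051 -0.433  1.132  0.132 -0.276]
```

Exceeding the j6 limit left the tool tilted by 8° towards +y (j5 = 0.13). The limit at the other end should tilt it back, so I'll turn to it and watch.

```bash
for i in 1 2 3 4; do python3 -m jog '[[-1,0,0,0,-7.1],[-1,0,0,0,-7.1],[-1,0,0,0,-7.1],[-1,0,0,0,-7.1],[-1,0,0,0,-7.1]]' >/dev/null; done;  python3 -m jog '[[-1,0,0,0,-7.1],[-1,0,0,0,-7.1],[-1,0,0,0,-7.1],[-1,0,0,0,-2]]'; python3 -c "
from h import *
print(env.get_state()['joint_pos'].round(3))"; python3 -m jog '[[-1,0,0,0,-7],[-1,0,0,0,-7]]';  python3 -c "
from h import *
print(env.get_state()['joint_pos'].round(3))"
```

```text
clock: 8.03
tcp_pos: [0.4029, 0.0971, 0.1823]
orientation: [-0.065, 0.997, -0.028, -0.02]
wrist_force: [-0.9, 0.1, -0.2]
finger_gap: 0.0852
grip_force: 0.0
[-0.05   0.053 -0.432  1.128  0.128 -3.138]
clock: 8.2
tcp_pos: [0.399, 0.1564, 0.1823]
orientation: [-0.043, 0.997, 0.06, -0.009]
wrist_force: [0.2, 0.7, 0.5]
finger_gap: 0.0857
grip_force: 0.0
[ 0.126  0.062 -0.419  1.103  0.087 -3.136]
```

```bash
python3 -m jog '[[-1,0,0,0,-7],[-1,0,0,0,-7]]'|grep ori;  python3 -c "
from h import *
print(env.get_state()['joint_pos'].round(3))"; python3 -m jog '[[-1,0,0,0,-7],[-1,0,0,0,-4]]';  python3 -c "
from h import *
print(env.get_state()['joint_pos'].round(3))"
```

```text
orientation: [-0.021, 0.989, 0.148, -0.001]
[ 0.302  0.074 -0.403  1.089  0.041 -3.136]
clock: 8.53
tcp_pos: [0.3633, 0.2604, 0.1823]
orientation: [-0.003, 0.977, 0.215, 0.005]
wrist_force: [0.4, -0.2, -0.2]
finger_gap: 0.0854
grip_force: 0.0
[ 0.439  0.088 -0.387  1.086  0.004 -3.136]
```

```bash
for i in 1 2 3 4 5; do python3 -m jog '[[-1,0,0,0,7.1],[-1,0,0,0,7.1],[-1,0,0,0,7.1],[-1,0,0,0,7.1],[-1,0,0,0,7.1]]' >/dev/null; done;  python3 -m jog '[[-1,0,0,0,7.1],[-1,0,0,0,1],[-1,0,0,0,0]]'
cat > st.py <<'E'
from h import *
import sys
st=env.get_state(); p=st["tcp_pos"]; q=st["orientation"]; yaw=2*np.arctan2(q[2],q[1]); print(st["joint_pos"].round(3),p.round(4),np.degrees(yaw).round(2), "t",round(st["clock"],2),"F",st["wrist_force"].round(1))
w,x,y,z=q; print("tool z",np.round([2*(x*z+w*y),2*(y*z-w*x),1-2*(x*x+y*y)],4),"gap",st["finger_gap"])
if len(sys.argv)>2:
    d=np.array([float(v) for v in sys.argv[1:3]])-p[:2]; print("tx",(d@[np.cos(yaw),np.sin(yaw)]).round(4),"ty",(d@[np.sin(yaw),-np.cos(yaw)]).round(4))
E
python3 st.py .362 .2915
```

```text
clock: 10.87
tcp_pos: [0.3643, 0.258, 0.182]
orientation: [0.004, -0.166, 0.986, 0.003]
wrist_force: [1.2, -1.1, 0.0]
finger_gap: 0.085
grip_force: 0.0
[ 0.433  0.088 -0.388  1.086  0.004  0.099] [0.3643 0.258  0.182 ] 199.15 t 10.87 F [ 1.2 -1.1  0. ]
tool z [ 0.0068  0.0078 -0.9999] gap 0.08497565111811298
tx -0.0088 ty 0.0324
```

```bash
python3 -m jog '[[-1,-0.004,0.016,0.03,0],[-1,-0.005,0.016,0.03,0],[-1,0,0,0.02,0],[-1,0,0,0,0]]' >/dev/null; python3 st.py .362 .2915
python3 - <<'E'
from h import *
a=cam("scene")["img"][180:240,315:395]; save("pics/g1.png",a,8)
E
```

```text
[ 0.503  0.196 -0.483  0.89   0.004  0.167] [0.36   0.2907 0.0983] 199.28 t 11.2 F [-0.1 -1.  -0.2]
tool z [ 3.0e-04  4.3e-03 -1.0e+00] gap 0.08506426297134007
tx -0.0021 ty 0.0001
```

View pics/g1.png

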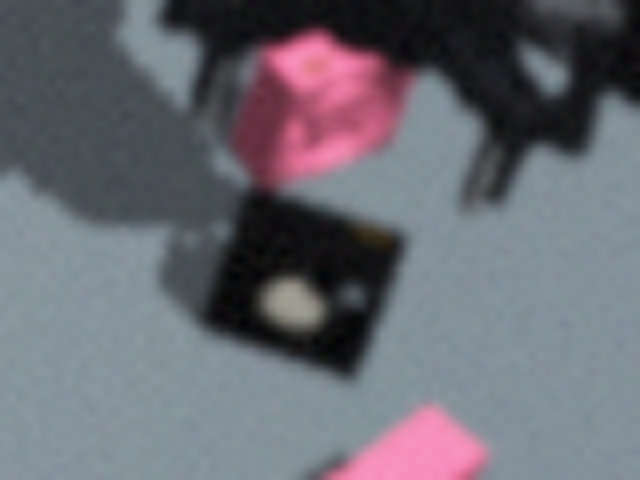

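The crop shows the large fan standing at (300,285), with its strut/label side facing the camera (+x). The fingertips hang at about (205,100) and (480,190), straddling it.

```bash
python3 - <<'E'
from h import *
s=np.load("scene0.npy",allow_pickle=True).item(); T=lambda p:[(p[0]-315)*8,(p[1]-180)*8]
y=np.radians(199.3); yt=np.array([np.sin(y),-np.cos(y),0])
for sg in(1,-1): print(np.round(T(proj(s,np.array([.36,.2907,.094])+sg*.0425*yt))))
print(np.round(T(proj(s,[.365,.2925,.0]))),np.round(T(proj(s,[.365,.2925,.03]))),np.round(T(proj(s,np.array([.365,.2925,.06])-.0125*np.r_[np.cos(y),np.sin(y),0]+.03*yt))))
E
python3 -m jog '[[-1,-0.002,0,0.02,0],[-1,0,0,0.02,0],[-1,0,0,0.015,0],[-1,0,0,0,0]]'; python3 st.py .362 .2915
```

```text
[456. 201.]
[220. 125.]
[277. 331.] [295. 283.] [387. 285.]
clock: 11.58
tcp_pos: [0.3643, 0.2918, 0.0462]
orientation: [0.003, -0.166, 0.986, 0.003]
wrist_force: [0.1, 0.1, 0.0]
finger_gap: 0.0852
grip_force: 0.0
[ 0.501  0.262 -0.548  0.754  0.004  0.167] [0.3643 0.2918 0.0462] 199.14 t 11.58 F [0.1 0.1 0. ]
tool z [ 0.0042  0.0064 -1.    ] gap 0.0851535416182927
tx 0.0023 ty 0.0005
```

```bash
python3 -m jog '[[-1,0.001,0,0.01,0],[-1,0.001,0,0.01,0],[-1,0,0,0.003,0],[-1,0,0,0,0],[-1,0,0,0,0]]' >/dev/null; python3 st.py .362 .2915; python3 -m jog '[[0,0,0,0,0],[0.2,0,0,0,0],[0.5,0,0,0,0],[1,0,0,0,0],[1,0,0,0,0]]' 40; python3 -m jog '[[1,0,0,0,0],[1,0,0,0,0],[1,0,0,0,0]]' 50; python3 st.py
```

```text
[ 0.502  0.288 -0.576  0.696  0.004  0.168] [0.3642 0.2924 0.0252] 199.13 t 12.0 F [-0.3  0.   0.1]
tool z [ 0.0077  0.0083 -0.9999] gap 0.08537618399647146
tx 0.0024 ty -0.0002
clock: 12.42
tcp_pos: [0.3641, 0.2926, 0.025]
orientation: [0.005, -0.166, 0.986, 0.004]
wrist_force: [-0.9, 0.3, 6.2]
finger_gap: 0.0596
grip_force: 43.5
clock: 12.67
tcp_pos: [0.3641, 0.2926, 0.025]
orientation: [0.005, -0.166, 0.986, 0.003]
wrist_force: [-1.2, 0.4, 7.1]
finger_gap: 0.0598
grip_force: 52.3
[ 0.503  0.288 -0.577  0.695  0.003  0.168] [0.3641 0.2926 0.025 ] 199.14 t 12.67 F [-1.2  0.4  7.1]
tool z [ 0.008   0.0084 -0.9999] gap 0.05981410872526415
```

```bash
python3 -m jog '[[1,0,0,-0.01,0],[1,0,0,-0.025,0],[1,0,0,-0.035,6],[1,0,0,-0.035,6],[1,0,0,-0.035,6.4]]' 60; python3 -m jog '[[1,0,0,0,0],[1,0,0,0,0]]' >/dev/null; python3 st.py .599 -.1125
```

```text
clock: 13.08
tcp_pos: [0.3618, 0.2907, 0.1653]
orientation: [0.003, -0.004, 1.0, 0.004]
wrist_force: [0.5, -0.3, -1.2]
finger_gap: 0.0595
grip_force: 64.7
[ 0.501  0.133 -0.377  1.047  0.004  0.488] [0.364  0.2919 0.1662] 180.78 t 13.25 F [ 0.3  0.  -1. ]
tool z [ 0.011   0.0101 -0.9999] gap 0.05911219753789519
tx -0.2295 ty -0.4076
```

```bash
for i in 1 2; do python3 -m jog '[[1,-0.0165,-0.029,0,0],[1,-0.0165,-0.029,0,0],[1,-0.0165,-0.029,0,0],[1,-0.0165,-0.029,0,0],[1,-0.0165,-0.029,0,0]]'>/dev/null; done;  python3 -m jog '[[1,-0.016,-0.029,0,0],[1,-0.016,-0.029,0,0],[1,-0.0165,-0.03,0,0],[1,-0.016,-0.029,0,0],[1,0,0,0,0]]'>/dev/null; python3 -m jog '[[1,0,0,0,0],[1,0,0,0,0]]' >/dev/null; python3 st.py .599 -.1125
python3 - <<'E'
from h import *
a=cam("scene"); b=cam("top"); np.save("s2.npy",a); np.save("t2.npy",b)
save("pics/carry.png",np.hstack([a["img"][90:220,140:290],cv2.resize(b["img"][150:245,250:360],(150,130))]),2.6)
E
```

```text
[-0.324  0.407 -0.021  1.143  0.01  -0.336] [ 0.5957 -0.1125  0.1603] 180.74 t 14.67 F [ 0.5  0.5 -0.4]
tool z [ 0.0025  0.0093 -1.    ] gap 0.05974819709808233
tx -0.0033 ty -0.0001
```

View pics/carry.png

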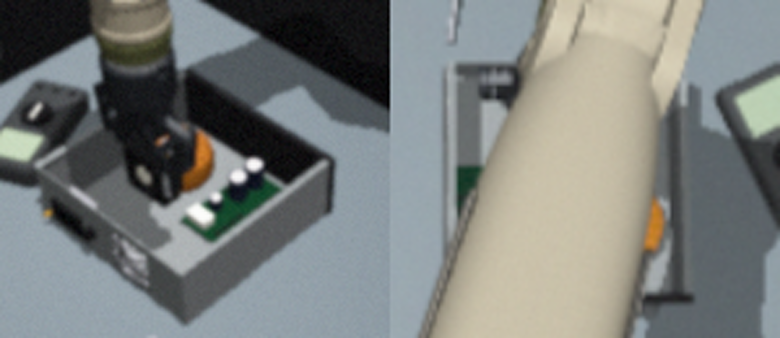

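The left half shows the fan held level above the case, its bottom front-left corner near (180,198). In the right half the arm hides most of the case from the top camera. I'll check the scene camera's bias using the known held pose.

Run:
```python
from h import *
s=np.load("s2.npy",allow_pickle=True).item()
for n,p in(("bot+y",(.609,-.0825,.135)),("bot-y",(.609,-.1425,.135)),("top+y",(.609,-.0825,.195))): print(n,np.round(proj(s,p),2))
a=s["img"][130:185,180:235]
save("pics/f2.png",a,10)
```

```text
bot+y [202.83 170.56]
bot-y [189.17 160.51]
top+y [201.03 155.42]
```

View pics/f2.png

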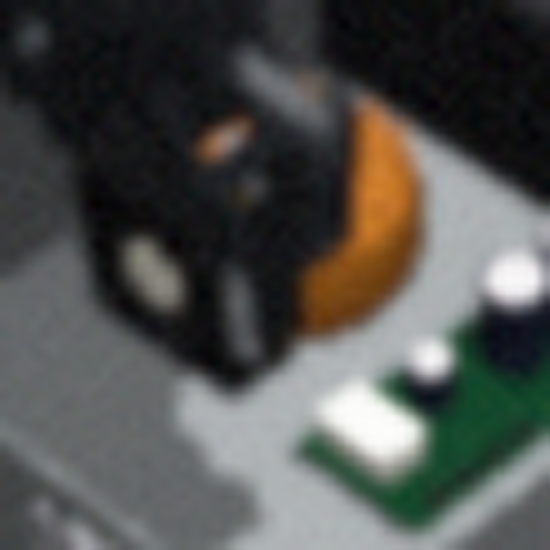

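```bash
python3 -m jog '[[1,0,0,0.02,0],[1,0,0,0.025,0],[1,0,0,0.025,0],[1,0,0,0.02,0],[1,0,0,0.01,0]]'; python3 -m jog '[[1,0,0,0.008,0],[1,0,0,0,0],[1,0,0,0,0],[1,0,0,0,0]]' >/dev/null; python3 st.py .610 -.112
```

```text
clock: 15.18
tcp_pos: [0.5955, -0.1101, 0.0597]
orientation: [0.001, -0.007, 1.0, 0.005]
wrist_force: [-0.1, 0.2, -1.2]
finger_gap: 0.0591
grip_force: 65.1
[-0.321  0.487 -0.169  0.908  0.009 -0.335] [ 0.5989 -0.1123  0.0558] 180.75 t 15.52 F [ 1.3  0.1 -0.3]
tool z [ 0.0086  0.0068 -0.9999] gap 0.059331798744739574
tx -0.0111 ty 0.0001
```

```bash
for i in 1 2 3; do python3 -m jog '[[1,0,0,0,0],[1,0,0,0,0]]' >/dev/null; python3 st.py .610 -.112|head -1; done
```

```text
[-0.322  0.487 -0.17   0.908  0.009 -0.335] [ 0.5987 -0.1124  0.0556] 180.73 t 15.68 F [ 0.1 -0.8 -0.5]
[-0.322  0.488 -0.17   0.908  0.009 -0.335] [ 0.5981 -0.1123  0.0549] 180.73 t 15.85 F [ 0.2 -0.5 -0.2]
[-0.322  0.489 -0.171  0.908  0.009 -0.335] [ 0.5979 -0.1122  0.0544] 180.73 t 16.02 F [-0.6 -0.3 -0.9]
```

```bash
python3 -m jog '[[1,-0.003,0,0.0015,0],[1,-0.003,0,0.001,0],[1,-0.003,0,0,0],[1,-0.003,0,0,0],[1,-0.003,0,0,0]]' >/dev/null; for i in 1 2 3 4 5; do python3 -m jog '[[1,0,0,0,0],[1,0,0,0,0],[1,0,0,0,0]]' >/dev/null; python3 st.py .6195 -.112|head -1; done
```

```text
[-0.314  0.516 -0.132  0.92   0.009 -0.327] [ 0.6128 -0.1119  0.0519] 180.74 t 16.68 F [-0.9 -0.6 -0.7]
[-0.314  0.516 -0.132  0.92   0.009 -0.327] [ 0.6127 -0.1119  0.052 ] 180.73 t 16.93 F [ 0.5 -0.5 -0.5]
[-0.314  0.516 -0.132  0.92   0.009 -0.326] [ 0.6128 -0.1119  0.052 ] 180.73 t 17.18 F [ 0.8  0.5 -1.3]
[-0.314  0.516 -0.132  0.92   0.009 -0.326] [ 0.6129 -0.1119  0.052 ] 180.74 t 17.43 F [-0.5  0.   0.2]
[-0.314  0.516 -0.132  0.92   0.009 -0.326] [ 0.6128 -0.1119  0.0519] 180.73 t 17.68 F [ 0.9 -0.1 -1.4]
```

```bash
python3 -m jog '[[1,-0.001,0,0.002,0],[1,-0.001,0,0.001,0],[1,-0.001,0,0,0],[1,0,0,0,0]]' >/dev/null; python3 -m jog '[[1,0,0,0,0],[1,0,0,0,0],[1,0,0,0,0]]'>/dev/null; python3 st.py .6195 -.112|head -1;  for i in 1 2; do python3 -m jog '[[1,-0.0005,0,0,0],[1,-0.0005,0,0,0],[1,0,0,0,0],[1,0,0,0,0]]' >/dev/null; python3 st.py .6195 -.112|head -1; done
```

```text
[-0.312  0.524 -0.126  0.917  0.009 -0.325] [ 0.6159 -0.1119  0.049 ] 180.74 t 18.27 F [ 0.1  0.8 -0.4]
[-0.312  0.525 -0.123  0.918  0.009 -0.324] [ 0.617  -0.1119  0.049 ] 180.73 t 18.6 F [ 0.   0.8 -0.6]
[-0.311  0.527 -0.121  0.92   0.009 -0.324] [ 0.6179 -0.1118  0.049 ] 180.73 t 18.93 F [-0.3 -0.6 -0.7]
```

```bash
for i in 1 2 3; do python3 -m jog '[[1,-0.0005,0,0,0],[1,-0.0005,0,0,0],[1,0,0,0,0],[1,0,0,0,0]]' >/dev/null; python3 st.py .6195 -.112|head -1; done
```

```text
[-0.311  0.529 -0.118  0.921  0.009 -0.323] [ 0.6189 -0.1118  0.049 ] 180.73 t 19.27 F [ 0.1 -0.6 -0.3]
[-0.31   0.53  -0.115  0.922  0.009 -0.323] [ 0.6199 -0.1118  0.049 ] 180.74 t 19.6 F [ 0.   0.1 -0.6]
[-0.31   0.532 -0.112  0.923  0.009 -0.322] [ 0.6208 -0.1118  0.049 ] 180.73 t 19.93 F [-0.9  0.3  0.1]
```

```bash
for i in 1 2; do python3 -m jog '[[1,-0.0005,0,0,0],[1,-0.0005,0,0,0],[1,0,0,0,0],[1,0,0,0,0]]' >/dev/null; python3 st.py .6195 -.112|head -1; done
```

```text
[-0.309  0.533 -0.109  0.925  0.009 -0.322] [ 0.6215 -0.1118  0.049 ] 180.73 t 20.27 F [-2.6 -1.2 -0.1]
[-0.309  0.535 -0.107  0.926  0.009 -0.321] [ 0.6223 -0.1118  0.0489] 180.73 t 20.6 F [-4.5 -0.6  1.7]
```

```bash
python3 -c "
from h import *
a=cam('scene'); np.save('s3.npy',a); save('pics/near.png',a['img'][125:205,165:265],7.5)"
```

```text
(no output)
```

View pics/near.png

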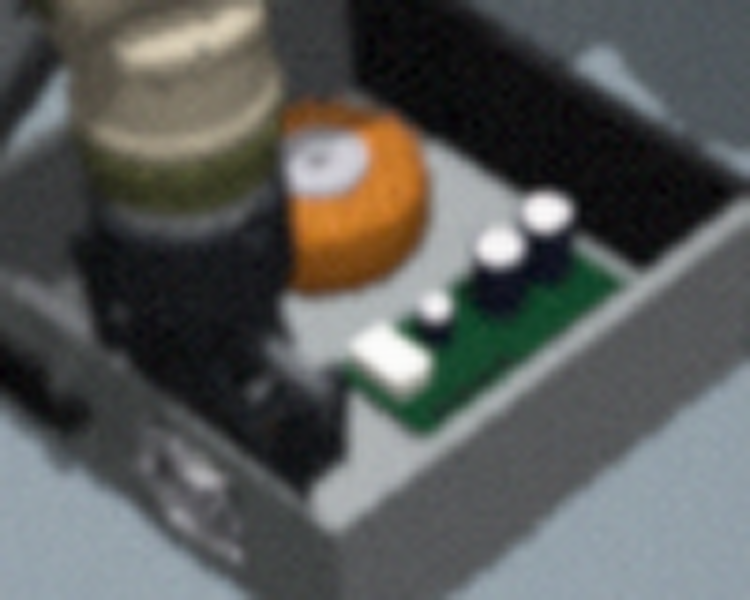

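The fan sits in front of the rear panel at about (260,430), with the opening visible from outside near (190,495). First touch came at TCP x = 0.621, which puts the gasket at about 0.633 as estimated. I'll check the opening's projection for sideways alignment.

Run:
```python
from h import *
s=np.load("scene0.npy",allow_pickle=True).item(); g=s["img"].astype(int).mean(2)
x0,y0=180,172; a=g[y0:208,x0:202]; m=(a>105).astype(np.uint8)
for y in(-.108,-.112,-.116): print(y,np.round(proj(s,(.6405,y,.054)),2))
for dy,dz in((.025,.025),(-.025,-.025),(.025,-.025),(-.025,.025)): print(np.round(proj(s,(.6405,-.112+dy,.054+dz)),1))
print(a.round().astype(int))
```

```text
-0.108 [191.68 190.37]
-0.112 [190.82 189.68]
-0.116 [189.95 189.  ]
[195.5 188.5]
[186.4 190.8]
[197.1 199.3]
[184.5 179.9]
[[171 177 176 180 179 179 179 180 179 175 177 177 178 179 179 177 181 179
  179 179 177 177]
 [153 170 173 179 176 179 180 179 182 180 179 180 177 178 179 176 175 180
  178 173 177 176]
 [116 139 160 170 179 179 176 176 179 179 179 179 179 178 180 178 179 181
  176 178 178 179]
 [ 85 101 131 158 169 178 178 177 178 177 181 177 175 177 179 176 181 177
  178 177 176 175]
 [ 69  78  95 125 150 170 176 176 177 177 180 177 178 177 179 180 180 176
  177 177 178 180]
 [ 69  71  75  90 115 139 160 173 175 176 176 177 178 181 179 176 177 175
  177 176 179 177]
 [ 68  67  67  74  83 104 129 157 169 175 175 176 178 177 178 176 179 178
  180 178 176 179]
 [ 68  67  69  77  85  79  94 123 147 168 173 175 174 179 177 176 177 179
  176 178 177 177]
 [ 67  66  74  99 110  85  76  92 114 137 159 166 173 180 177 177 175 176
  176 179 179 179]
 [ 65  66  73  94 113  91  82  89  93 106 128 150 169 175 177 176 179 175
  176 176 178 177]
 [ 71  67  69  82  95 101 105 123 113  91  97
[... 1673 characters left out ...]
9 125 101  83  73  77  86  73
   72  66  66  69]
 [161 159 160 165 163 161 160 161 164 159 160 149 137 118 101  85  74  69
   66  69  68  69]
 [163 160 162 161 164 163 162 164 161 160 163 160 155 150 137 118  90  76
   71  68  67  69]
 [165 161 162 161 161 161 161 162 161 161 161 161 161 157 156 144 123  89
   78  69  69  66]
 [163 162 161 162 160 163 161 157 160 161 161 161 163 161 158 157 147 125
   96  79  70  66]
 [159 159 162 164 162 162 162 162 160 158 162 160 161 161 163 162 159 144
  125  97  77  67]
 [161 163 163 162 158 161 163 161 163 163 160 162 161 158 160 161 160 159
  152 129  97  82]
 [159 158 161 160 163 160 161 163 160 160 160 164 163 161 161 161 162 162
  158 148 126 104]]
```

Run:
```python
from h import *
t=cam("top"); g=t["img"].astype(int).mean(2)
save("pics/topn.png",t["img"][155:215,255:325],8)
for z,y in((.05,-.0675),(.06,-.0675),(.054,-.082),(.11,-.0695)): print(z,y,np.round(proj(t,(.6215,y,z)),2))
print(np.round(proj(t,(.635,-.082,.084)),2),np.round(proj(t,(.61,-.082,.084)),2))
print(g[166:182,262:296].round().astype(int))
```

```text
0.05 -0.0675 [276.03 174.36]
0.06 -0.0675 [276.25 173.95]
0.054 -0.082 [279.78 174.24]
0.11 -0.0695 [277.93 171.8 ]
[280.54 169.54] [280.53 175.92]
[[160 158 160 160 163 162 162 162 162 161 158 136 135 150 161 161 162 162
  156 126 100 112 114 125 139 146 151 155 157 160 162 166 166 171]
 [159 161 160 158 162 172 151 139 137 133 118  86  88 116 144 135 137 132
  117  84  99 101 116 134 142 149 152 157 158 163 165 165 168 171]
 [160 159 157 153 160 169 128  91  90  85  58  73  75  88 117  99 106 102
   76  54  89 104 128 139 145 152 153 159 161 165 166 166 169 172]
 [159 160 152 135 158 163 117  76  76  75  70  95 108 120 128 127 129 127
  114  43  67 107 136 144 149 152 156 160 163 166 169 167 171 172]
 [162 160 149 124 165 166 127  79  75  76  83 111 123 136 143 145 142 141
  125  48  79 123 140 147 153 156 157 160 163 167 169 171 170 173]
 [163 163 150 122 168 170 153 123 114  86  81  88 100 107 113 112 110 109
   86  69 114 135 144 151 155 158 162 163 167 168 170 168 170 173]
 [160 160 148 114 164 169 156 128 123 100  83  62  63  57  69  47  43  46
   47  84 132 142 149 153 155 15
[... 604 characters left out ...]
 161 149 114 162 167 147 108 106 107 107 106 108 125 170 166 146 122
  136 143 149 154 159 161 163 167 167 171 171 174 174 175 175 172]
 [163 161 148 118 169 171 146 109 110 106 106 106 107 127 171 168 158 130
  142 148 153 160 159 162 164 169 171 173 173 174 174 174 177 173]
 [162 162 150 114 164 169 148 107 107 108 106 106 109 127 170 165 142 135
  144 153 157 159 161 165 167 173 171 173 173 176 175 175 176 176]
 [163 159 149 111 157 171 147 107 110 107 106 108 106 125 170 157 134 141
  145 155 157 162 162 166 169 170 173 173 176 174 174 176 177 177]
 [162 162 149 111 158 170 147 107 108 107 108 108 107 127 165 142 135 146
  152 155 157 164 164 167 170 171 172 172 175 175 177 176 175 176]]
```

View pics/topn.png

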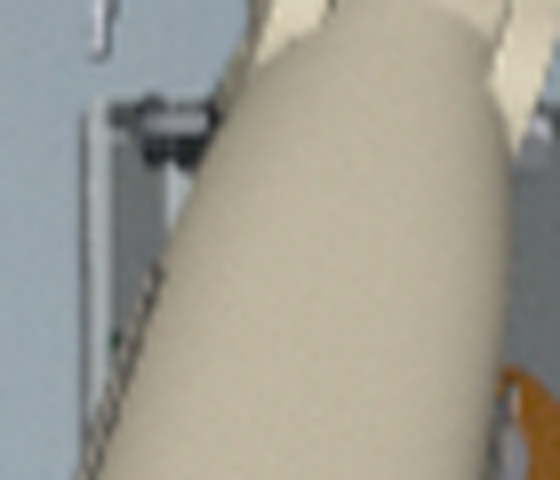

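The top view shows the gripper just inside the rear panel at the rear-left, with nothing colliding; the finger edge is at about (140,140). Alignment is consistent, so I'll raise the push to 10 N.

```bash
for i in 1 2; do python3 -m jog '[[1,0,0,0,0],[1,0,0,0,0]]' >/dev/null; python3 st.py|head -1; done; python3 -m jog '[[1,-0.0005,0,0,0],[1,-0.0005,0,0,0],[1,0,0,0,0],[1,0,0,0,0]]' >/dev/null; for i in 1 2 3; do python3 -m jog '[[1,0,0,0,0],[1,0,0,0,0]]' >/dev/null; python3 st.py|head -1; done
```

```text
[-0.309  0.535 -0.107  0.926  0.009 -0.321] [ 0.6224 -0.1117  0.0489] 180.72 t 20.87 F [-4.6 -0.5  2.2]
[-0.309  0.535 -0.107  0.926  0.009 -0.321] [ 0.6224 -0.1117  0.0489] 180.73 t 21.03 F [-6.4 -1.3  1.4]
[-0.308  0.537 -0.104  0.928  0.009 -0.321] [ 0.6229 -0.1117  0.0489] 180.72 t 21.53 F [-6.6 -0.7  2. ]
[-0.308  0.537 -0.104  0.928  0.009 -0.321] [ 0.6229 -0.1118  0.0489] 180.72 t 21.7 F [-5.9 -1.1  2.9]
[-0.308  0.537 -0.104  0.928  0.009 -0.321] [ 0.6229 -0.1117  0.0489] 180.72 t 21.87 F [-7.2 -0.4  1.6]
```

```bash
python3 -m jog '[[1,-0.0005,0,0,0],[1,-0.0005,0,0,0],[1,-0.0005,0,0,0],[1,-0.0003,0,0,0]]' >/dev/null; for i in 1 2 3 4; do python3 -m jog '[[1,0,0,0,0],[1,0,0,0,0],[1,0,0,0,0]]' >/dev/null; python3 st.py; done
```

```text
[-0.308  0.539 -0.1    0.932  0.008 -0.32 ] [ 0.6237 -0.1117  0.0489] 180.71 t 22.45 F [-10.2  -1.    4.9]
tool z [ 0.0027  0.0075 -1.    ] gap 0.059511350493742295
[-0.308  0.539 -0.1    0.932  0.008 -0.32 ] [ 0.6237 -0.1117  0.0489] 180.71 t 22.7 F [-9.3 -1.5  4.3]
tool z [ 0.0028  0.0076 -1.    ] gap 0.05948005669503853
[-0.308  0.539 -0.1    0.932  0.008 -0.32 ] [ 0.6237 -0.1117  0.0489] 180.71 t 22.95 F [-9.3 -0.9  5.2]
tool z [ 0.0027  0.0075 -1.    ] gap 0.05958353306172514
[-0.308  0.539 -0.1    0.932  0.008 -0.32 ] [ 0.6237 -0.1118  0.0489] 180.71 t 23.2 F [-9.7 -0.8  4.7]
tool z [ 0.0028  0.0075 -1.    ] gap 0.05952472960031278
```

```bash
python3 -m jog '[[1,0,0,-0.0005,0],[1,0,0,0,0],[1,0,0,0,0]]' >/dev/null; for i in 1 2 3; do python3 -m jog '[[1,0,0,0,0],[1,0,0,0,0],[1,0,0,0,0]]' >/dev/null; python3 st.py|head -1; done
```

```text
[-0.308  0.539 -0.099  0.932  0.008 -0.32 ] [ 0.6235 -0.1117  0.0489] 180.71 t 23.7 F [-9.4 -1.1  2.3]
[-0.308  0.539 -0.099  0.932  0.008 -0.32 ] [ 0.6235 -0.1117  0.0489] 180.71 t 23.95 F [-9.  -1.3  2.5]
[-0.308  0.539 -0.099  0.932  0.008 -0.32 ] [ 0.6236 -0.1117  0.0489] 180.71 t 24.2 F [-9.1 -0.6  3.2]
```

```bash
python3 -m jog '[[1,-0.0003,0,-0.0002,0],[1,0,0,0,0],[1,0,0,0,0],[1,0,0,0,0],[1,0,0,0,0]]' >/dev/null; for i in 1 2 3 4 5 6 7 8; do python3 -m jog '[[1,0,0,0,0],[1,0,0,0,0],[1,0,0,0,0],[1,0,0,0,0],[1,0,0,0,0]]' |grep -E 'clock|tcp|wrist|grip'|tr '\n' ' '; echo; done
```

```text
clock: 25.03 tcp_pos: [0.6236, -0.1117, 0.049] wrist_force: [-8.8, -1.4, 2.3] grip_force: 65.2 
clock: 25.45 tcp_pos: [0.6236, -0.1117, 0.049] wrist_force: [-9.4, -1.8, 1.0] grip_force: 65.2 
clock: 25.87 tcp_pos: [0.6236, -0.1117, 0.049] wrist_force: [-9.2, -1.1, 3.0] grip_force: 65.2 
clock: 26.28 tcp_pos: [0.6236, -0.1117, 0.049] wrist_force: [-9.4, -1.7, 2.8] grip_force: 65.2 
clock: 26.7 tcp_pos: [0.6236, -0.1117, 0.0489] wrist_force: [-8.6, -1.2, 2.4] grip_force: 65.2 
clock: 27.12 tcp_pos: [0.6236, -0.1117, 0.049] wrist_force: [-9.7, -2.5, 1.8] grip_force: 65.2 
clock: 27.53 tcp_pos: [0.6236, -0.1117, 0.0489] wrist_force: [-8.8, -0.8, 1.6] grip_force: 65.2 
clock: 27.95 tcp_pos: [0.6236, -0.1117, 0.049] wrist_force: [-9.2, -2.6, 1.7] grip_force: 65.2
```

```bash
python3 -c "
from h import *
print(env.hand_in())"
```

```text
the job is handed in; nothing more can be done
None
```

I handed the job in with the larger fan still gripped and pressed against the gasket at a steady 9 N or so, held for over 3 s; by my measurements it is upright and centred to about 2 mm, but the hand-in gave no verdict.

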